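# Turn the proud pressing caul home in its keyed frame

### The job

Two beech pressing frames stand on the marquetry bench, each with a dark caul in it; one caul stands proud, turned across its frame with its ends riding on the rim. Turn that caul in place, without lifting it out, until it lines up with the long pocket of its frame and drops fully home, flush with the rim, and let go of it. Leave the other caul, which is already home, as it is.

Things in the scene. Friction and masses are not known exactly. Their poses are not given: they have to be found in the camera images.
- caul: caul to seat: dark wood, loose, 0.25-0.5 kg, sizes in mm. Round pilot d 60, 22 high; on it a plate 110 (x) by 46 (y) by 12; on that a central, paler handle bar 60 (x) by 18 (y) by 34 high (top 68 above origin). Origin: centre of pilot's underside, z up. At first it rides on the rim, origin 14 above the frame's, x turned 50-130 deg from the frame's x, pilot 10 deep in the well, so centred.
- frame: frame under that caul: pale beech block, fixed, 150 mm (x) by 120 (y) by 36 high. In its top a pocket 120 (x) by 66 (y), 12 deep; in the pocket's floor a round well 66 wide, right through. Origin: centre of underside, z up. The caul fits either way round, drops 12 when within about 10 deg of parallel (a hand holding it must follow down); home, its origin is 2 above the frame's, plate flush.
- other_caul: the other caul, alike in every way, already home in other_frame, to be left alone. Same origin and axes.
- other_frame: the other frame, alike in every way, fixed to the bench to the left or right of the first. Same origin and axes.

How it is judged:
By the outcome, as a careful person would: the job done as asked, in the order asked, and still so for the second after the job is handed in, with the robot touching nothing.
It also fails if it takes over 32 s, if anything falls off the work surface, if the arm or the gripper's body presses on something with over 40 N, if the wrist force passes 120 N, or if a joint passes its speed limit or range.

### The arm

A 6-joint arm with a two-finger parallel gripper is mounted at the origin on the work surface. World frame = base frame: x ahead of the robot, y to its left, z up, the work surface at z = 0. Lengths are in m, angles in rad, forces in N, time in s.
With the tool pointing down it reaches from about 0.425 to 0.95 m from the base axis. Payload 3.5 kg.
Tool frame: the origin (TCP) lies at the very end of the fingers, on their centre line; the grasp point (between the pads) lies 19 mm behind it; z points along the fingers, y is the line along which they close (so a half turn about z gives the same grasp; the last joint's range is limited). The gripper opens to 85 mm and grips with 20 to 120 N. Pads are 22 mm wide; open, the fingers measure 114 mm over their backs; the gripper's body (76 mm by 85 mm) begins 54 mm behind the grasp point. The pads swing forward as they close: fully open they stand 13 mm farther back than shut.
Start: joints at [-1.478, 0.286, 1.577, -0, 1.279, -0.15], TCP at [0.162, -0.655, 0.204] pointing down, gripper open.
Joint ranges: [-2.77, 2.77], [-0.9, 2.22], [0.21, 2.48], [-1.53, 4.67], [0.24, 2.81], [-2.84, 2.84]. Speed limits (rad/s): [2.79, 2.79, 3.14, 3.14, 3.14, 3.14].

### API

Orientations are given as a unit quaternion [x, y, z, w].
In Python, from plant import ctrl gives the robot as it stands.
- The arm moves only by the tool nudge_tcp, called in YAML: its name, and indented under it one key for each argument. Schema: {"type":"object","properties":{"increments":{"type":"object","properties":{"dx":{"type":"array","items":{"type":"number"},"minItems":1,"maxItems":10},"dy":{"type":"array","items":{"type":"number"},"minItems":1,"maxItems":10},"dz":{"type":"array","items":{"type":"number"},"minItems":1,"maxItems":10},"wx":{"type":"array","items":{"type":"number"},"minItems":1,"maxItems":10},"wy":{"type":"array","items":{"type":"number"},"minItems":1,"maxItems":10},"wz":{"type":"array","items":{"type":"number"},"minItems":1,"maxItems":10},"finger_gap":{"type":"array","items":{"type":"number"},"minItems":1,"maxItems":10}},"additionalProperties":false,"required":["dx","dy","dz","wx","wy","wz","finger_gap"]},"grip_force":{"type":"number"},"only":{"type":"string"},"quiet":{"type":"boolean"},"lines":{"type":"string"}},"required":["increments"],"additionalProperties":false}. increments is an object with one list for each field, all of the same length, 1 to 10, a row being the entries at one place: dx, dy, dz (the shift in a scale on which 1.0 is 750 mm), wx, wy, wz (a rotation vector in shares of 2 rad (1.0 is 2 rad)), finger_gap (the opening from 0.0 (shut) to 1.0 (fully open)); each row is the pose to reach, as a shift and turn from the pose commanded when the call began, along the tool's axes at that moment; what a row does not reach only later rows make up. A row lasts 1/8 s, in which the tool goes at most 0.0625 m and 0.188 rad, less where a joint would pass 70% of its speed; a pose out of reach is approached as far as the arm can. The fingers move at their own pace and stop on an object; grip_force is the grip in N (left out, the last holds). Time passes only in rows, so rows that do not move let the fingers close. The tool returns the time, the measured TCP pose, the force, the opening and the grip force at its end. only (a regular expression) keeps the lines of the reply that match it, lines (a string "A,B") keeps lines A to B, and quiet returns only ok. A shift or turn number past 1, either way, is cut back to 1. Input that does not fit is refused with a message, and nothing moves.
- ctrl.get_state(): the state, without advancing time (a new reading comes with each control period).
- ctrl.read_camera(name): name is "scene" or "side" or "wrist"; returns a dict with "pixels" (480x640x3 uint8, red, green, blue), "camera_matrix" (3x3 intrinsics, pixels), "xyz" and "orientation" of the camera in the world. Camera axes: x right, y down, z forward; pixel columns grow to the right and rows downward; lengths in m; the calibration is good to about 2 mm. A picture is of the moment at which its call begins. There is no depth.
- ctrl.sign_off(): hands the job in; it is judged then, once.
The state is a dict: "time": time; "qpos": joint angles; "dq": joint speeds; "joint_efforts": joint torques, N m; "eef_pos": TCP position; "tcp_rot": TCP orientation; "contact_force": force on the tool from outside, world axes, zero at the start; "wrist_torque": the same for the moment, N m; "opening": opening from 0.0 (shut) to 1.0 (fully open); "finger_force": force on a finger pad.
Only numpy, scipy, OpenCV 4.12 (cv2) and the standard library are available. Lean on these libraries where they do the work, as an engineer would, in place of code of your own. Each camera call takes 0.05 s, during which the arm holds its last target. There are 200 camera calls.

## Working session

There is one attempt and no reset: what is moved stays moved. The work goes in short steps, Python scripts to look and compute and a tool call to move; the robot and the scene stay as the last step left them, time stands still between calls to the robot, and variables do not carry over. Pictures are saved under pics/ and viewed, at most 10 in all, crops included, and the job is handed in when it is done.

```bash
ls; mkdir -p pics
```

Run:
```python
from plant import ctrl
import cv2,numpy as np
a=[]
for n in("scene","side"):
    c=ctrl.read_camera(n);cv2.imwrite(f"pics/{n}0.png",c["pixels"][:,:,::-1]);print(n,c["camera_matrix"],c["xyz"],c["orientation"])
s=ctrl.get_state();print(s["time"],s["eef_pos"],s["tcp_rot"])
```

```text
pics
plant.py
scene [[582.32787261   0.         323.58199182]
 [  0.         582.32787261 235.45094438]
 [  0.           0.           1.        ]] [ 1.14282076 -0.33642301  0.69542716] [ 0.79196662  0.46346611 -0.20586359 -0.3400121 ]
side [[454.23069757   0.         318.83590349]
 [  0.         454.23069757 238.86303151]
 [  0.           0.           1.        ]] [0.13810342 0.40645076 0.3557355 ] [-0.34457138  0.77908158 -0.48463432  0.19857501]
0.1 [ 0.16225315 -0.65453185  0.20243885] [ 9.92639465e-01  1.21102064e-01  3.19079294e-05 -1.08719675e-03]
```

View pics/scene0.png

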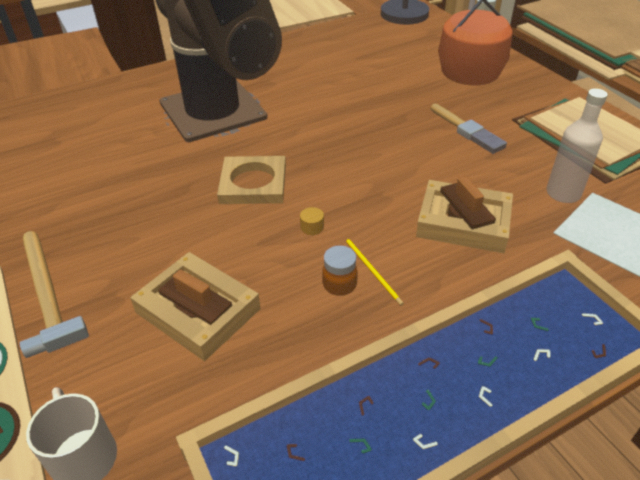

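View pics/side0.png

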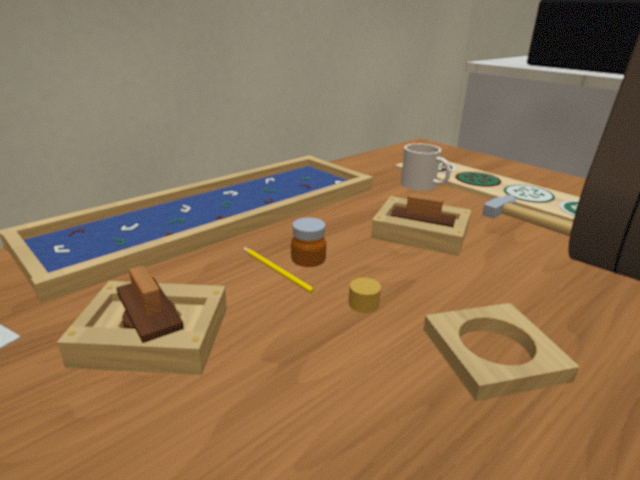

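The scene view shows the proud caul in the frame near (466,213), side view near (150,320). The other caul is home, near (195,298) in the scene view and (422,222) in the side view. I'll enlarge the proud one.

Create h.py:
```python
import numpy as np
from scipy.spatial.transform import Rotation as R
def ray(c,uv,z):
    K=c["camera_matrix"];d=R.from_quat(c["orientation"]).apply(np.linalg.solve(K,[uv[0],uv[1],1]))
    p=np.array(c["xyz"]);return p+d*(z-p[2])/d[2]
```

Run:
```python
import cv2,numpy as np
a=cv2.imread("pics/scene0.png")[165:265,405:525];b=cv2.imread("pics/side0.png")[255:380,60:235]
a=cv2.resize(a,(480,400),interpolation=2);b=cv2.resize(b,(700,500),interpolation=2)
cv2.imwrite("pics/a.png",cv2.resize(a,(720,600)));cv2.imwrite("pics/b.png",b)
```

```text
(no output)
```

View pics/a.png

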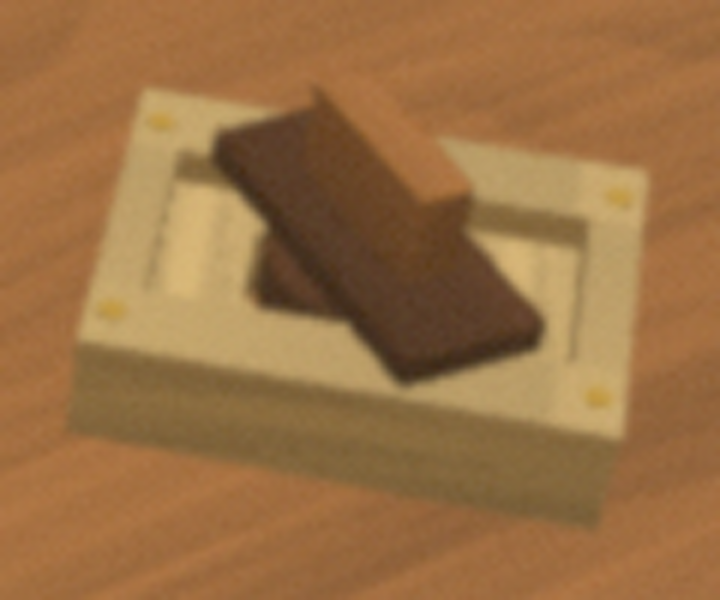

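View pics/b.png

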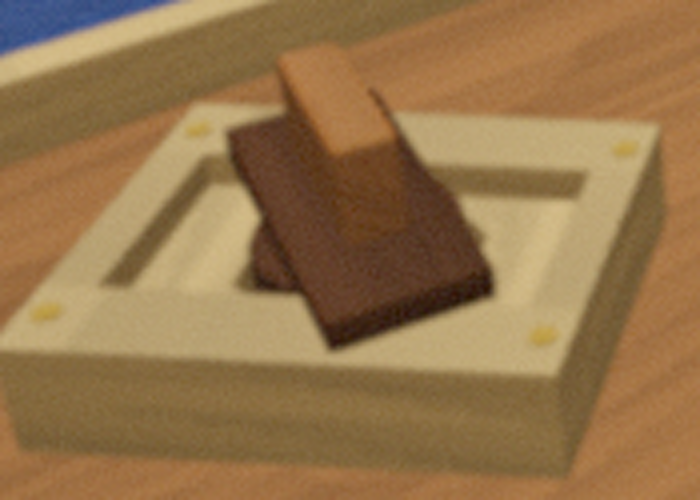

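The crops show rim corners at about a(145,90),(650,170),(622,438),(78,343) and b(195,103),(660,123),(558,376),(0,352). The handle top is at a(312,85)…(472,185),(418,203) and b(280,58),(335,45),(398,138),(330,152).

Run:
```python
from plant import ctrl
from h import *
S={"scene":(np.array([405,165]),6.,dict(rim=[(145,90),(650,170),(622,438),(78,343)],pins=[(160,120),(620,197),(598,398),(112,309)],edge=[(217,138),(405,372)],edge2=[(405,372),(545,322)],hand=[(314,86),(354,80),(472,184),(418,202)])),
"side":(np.array([60,255]),4.,dict(rim=[(195,103),(660,123),(558,376),(0,352)],pins=[(199,130),(627,149),(543,336),(44,312)],edge=[(230,130),(330,335)],edge2=[(330,335),(490,278)],hand=[(280,56),(335,45),(400,140),(330,152)]))}
for n,(o,k,d) in S.items():
    c=ctrl.read_camera(n)
    for key,z in(("rim",.036),("pins",.036),("edge",.048),("edge2",.048),("hand",.082)):
        P=np.array([ray(c,o+np.array(p)/k,z)[:2] for p in d[key]])
        if len(P)==4:
            e=np.roll(P,-1,0)-P
            print(n,key,P.mean(0).round(4),np.linalg.norm(e,axis=1).round(3),(np.degrees(np.arctan2(e[:,1],e[:,0]))%180).round(1))
        else:
            e=P[1]-P[0];print(n,key,P.round(4).tolist(),np.linalg.norm(e).round(3),np.degrees(np.arctan2(e[1],e[0]))%180)
s=ctrl.get_state();print(s["time"],s["eef_pos"],R.from_quat(s["tcp_rot"]).as_matrix().round(3))
```

```text
scene rim [0.5857 0.2497] [0.15  0.121 0.149 0.121] [ 45.2 134.1  45.1 134.5]
scene pins [0.5849 0.2499] [0.136 0.091 0.135 0.09 ] [ 44.5 134.2  44.2 134.6]
scene edge [[0.5318, 0.2336], [0.6395, 0.2152]] 0.109 170.31666629734744
scene edge2 [[0.6395, 0.2152], [0.6426, 0.2623]] 0.047 86.2372486941226
scene hand [0.5873 0.2455] [0.012 0.053 0.018 0.056] [ 73.4 178.1  85.9 171.7]
side rim [0.5849 0.2471] [0.151 0.122 0.148 0.123] [ 44.5 134.9  44.8 136.6]
side pins [0.5859 0.2476] [0.136 0.091 0.136 0.09 ] [ 44.4 134.1  44.4 133.8]
side edge [[0.6399, 0.261], [0.5283, 0.2796]] 0.113 170.51631917201834
side edge2 [[0.5283, 0.2796], [0.5228, 0.2375]] 0.042 82.57956561197804
side hand [0.5825 0.2486] [0.015 0.06  0.018 0.058] [ 73.8 171.7  68.  169.5]
0.2 [ 0.16226207 -0.65472706  0.20283164] [[ 0.971  0.24  -0.   ]
 [ 0.24  -0.971  0.001]
 [ 0.    -0.001 -1.   ]]
```

Add to h.py:
```python
def rel(s,p): return R.from_quat(s["tcp_rot"]).inv().apply(np.array(p)-s["eef_pos"]).round(4)
```

Run:
```python
from plant import ctrl
from h import *
c=ctrl.read_camera("scene")
print("bottle",ray(c,(570,195),0))
s=ctrl.get_state()
for p in[(.45,-.33,.2),(.58,-.05,.2),(.585,.2486,.2)]:print(rel(s,p))
```

```text
bottle [0.62285428 0.47150179 0.        ]
[ 0.3574 -0.2461  0.0034]
[ 0.5509 -0.4867  0.0037]
[ 0.6276 -0.7753  0.004 ]
```

Units first: shifts go in shares of 750 mm and turns go in shares of 2 rad. So 0.47 m / 0.75 = 0.6267, -0.22 m / 0.75 = -0.2933, 0.4 rad / 2 = 0.2.

nudge_tcp:
  increments: {"dx":[0.08, 0.16, 0.2267, 0.2933, 0.36, 0.42, 0.476, 0.5267, 0.5733, 0.6267], "dy":[-0.0533, -0.1067, -0.16, -0.2067, -0.2533, -0.2933, -0.328, -0.3933, -0.4533, -0.5133], "dz":[0, 0, 0, 0, 0, 0, 0, 0, 0, 0], "wx":[0, 0, 0, 0, 0, 0, 0, 0, 0, 0], "wy":[0, 0, 0, 0, 0, 0, 0, 0, 0, 0], "wz":[0, 0.05, 0.1, 0.15, 0.2, 0.2, 0.2, 0.2, 0.2, 0.2], "finger_gap":[1, 1, 1, 1, 1, 1, 1, 1, 1, 1]}
  grip_force: 30

```text
time: 1.5
eef_pos: [0.5264, -0.1667, 0.2038]
tcp_rot: [0.997, -0.079, 0.0, 0.0]
contact_force: [0.7, -0.0, 0.9]
opening: 1.004
finger_force: 0.0
```

Run:
```python
from plant import ctrl
from h import *
s=ctrl.get_state();print(s["qpos"],s["eef_pos"])
for p in[(.58,-.05,.2),(.585,.2486,.16)]:print(rel(s,p))
```

```text
[-4.90327812e-01  1.55502970e-02  1.88058686e+00 -8.64282399e-05
  1.24499181e+00  1.23791106e+00] [ 0.52643955 -0.16666809  0.20383793]
[ 0.0346 -0.1236  0.0038]
[-0.0073 -0.4193  0.0437]
```

In the tool's units: -0.419 m / 0.75 = -0.5587, -0.38 m / 0.75 = -0.5067.

nudge_tcp:
  increments: {"dx":[0.02, 0.04, 0.04, 0.0333, 0.024, 0.0133, 0, -0.0093, -0.0093, -0.0093], "dy":[-0.0733, -0.1467, -0.22, -0.2933, -0.3667, -0.44, -0.5067, -0.5587, -0.5587, -0.5587], "dz":[0, 0, 0, 0, 0, 0.0267, 0.0467, 0.0587, 0.0587, 0.0587], "wx":[0, 0, 0, 0, 0, 0, 0, 0, 0, 0], "wy":[0, 0, 0, 0, 0, 0, 0, 0, 0, 0], "wz":[0, 0, 0, 0, 0, 0, 0, 0, 0, 0], "finger_gap":[1, 1, 1, 1, 1, 1, 1, 1, 1, 1]}

```text
time: 2.75
eef_pos: [0.5847, 0.2461, 0.1598]
tcp_rot: [0.997, -0.078, 0.0, 0.0]
contact_force: [0.0, -0.2, 0.5]
opening: 1.005
finger_force: 0.0
```

Run:
```python
from plant import ctrl
from h import *
import cv2
s=ctrl.get_state();print(s["qpos"],s["eef_pos"])
print(rel(s,(.585,.2486,.053)))
c=ctrl.read_camera("wrist");cv2.imwrite("pics/w.png",c["pixels"][:,:,::-1])
# project frame centre & handle axis expectations
for p in[(.585,.2486,.082),(.585,.2486,.036)]:
    q=R.from_quat(c["orientation"]).inv().apply(np.array(p)-c["xyz"]);u=c["camera_matrix"]@q;print(u[:2]/u[2])
```

```text
[ 2.38834541e-01  2.36045495e-01  1.72019991e+00 -5.22166861e-04
  1.18540686e+00  1.96676587e+00] [0.58471657 0.24607773 0.15978138]
[-1.000e-04 -2.600e-03  1.068e-01]
[309.93962238 240.48471296]
[310.67252767 220.47312691]
```

View pics/w.png

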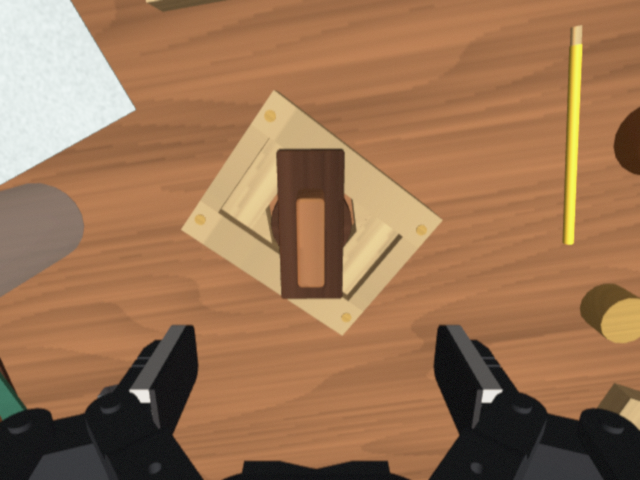

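The wrist view shows the handle centred at (311,242), which matches the predicted (310,240). It runs vertically, and the frame's long axis is about 53° from it. I'll descend and close.

In the tool's units: 0.106 m / 0.75 = 0.1413, -0.0025 m / 0.75 = -0.0033.

nudge_tcp:
  increments: {"dx":[0, 0, 0, 0, 0, 0, 0, 0], "dy":[-0.0033, -0.0033, -0.0033, -0.0033, -0.0033, -0.0033, -0.0033, -0.0033], "dz":[0.06, 0.1133, 0.1413, 0.1413, 0.1413, 0.1413, 0.1413, 0.1413], "wx":[0, 0, 0, 0, 0, 0, 0, 0], "wy":[0, 0, 0, 0, 0, 0, 0, 0], "wz":[0, 0, 0, 0, 0, 0, 0, 0], "finger_gap":[1, 1, 0.6, 0, 0, 0, 0, 0]}
  grip_force: 40

```text
time: 3.8
eef_pos: [0.5855, 0.2491, 0.0545]
tcp_rot: [0.997, -0.078, 0.001, -0.0]
contact_force: [-0.8, -0.4, 1.8]
opening: -0.001
finger_force: 0.2
```

The fingers shut fully, so the grasp looks missed. I'll check the picture.

Run:
```python
from plant import ctrl
import cv2,numpy as np
a=ctrl.read_camera("side")["pixels"][200:400,40:300,::-1];b=ctrl.read_camera("wrist")["pixels"][:,:,::-1]
a=cv2.resize(a,(520,400));b=cv2.resize(b[:,:],(280,210))
o=np.zeros((400,800,3),np.uint8);o[:,:520]=a;o[:210,520:]=b;cv2.imwrite("pics/c.png",o)
s=ctrl.get_state();print(s["opening"],s["finger_force"],s["contact_force"])
```

```text
-0.0026439214664807655 1.3075211271643639 [-0.19886035  0.27010739  2.21638128]
```

View pics/c.png

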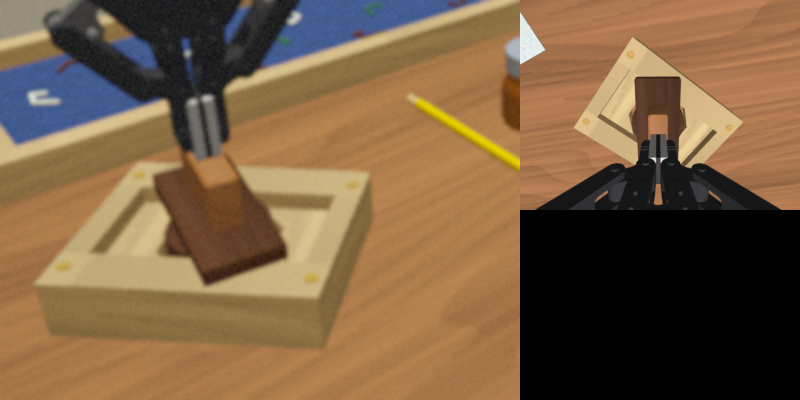

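The closed fingers overlap the handle's end at crop (208,157) and don't straddle it. I'll compare where the TCP should appear with where the tips are seen.

Run:
```python
from plant import ctrl
import cv2,numpy as np
from h import *
s=ctrl.get_state();p=s["eef_pos"];print(p,s["qpos"])
o=np.zeros((400,800,3),np.uint8)
for i,(n,k) in enumerate((("scene",4),("side",4),("wrist",1.6))):
    c=ctrl.read_camera(n);im=c["pixels"][:,:,::-1].copy()
    for P,col in((p,(0,0,255)),(np.array([.585,.2486,.082]),(0,255,0))):
        q=R.from_quat(c["orientation"]).inv().apply(np.array(P)-c["xyz"]);u=c["camera_matrix"]@q;u=u[:2]/u[2];print(n,u)
        if P is p:
            w=int(130/k);x0,y0=int(u[0])-w,max(0,int(u[1])-int(200/k)); z=cv2.resize(im[y0:y0+int(400/k),x0:x0+2*w],(260,400),interpolation=2);f=260/(2*w)
        cv2.circle(z,(int((u[0]-x0)*f),int((u[1]-y0)*f)),3,col,-1)
    o[:,i*265:i*265+260]=z
cv2.imwrite("pics/d.png",o)
```

```text
[0.58545125 0.24910462 0.05448804] [2.43019774e-01 3.58188783e-01 1.77733733e+00 2.11392126e-05
 1.00498236e+00 1.97088033e+00]
scene [468.14775673 199.18016903]
scene [470.33480503 186.51588529]
side [145.822325   298.62587463]
side [142.81361458 278.17619683]
wrist [313.53784396 295.04515098]
wrist [314.68403399 327.02060768]
```

View pics/d.png

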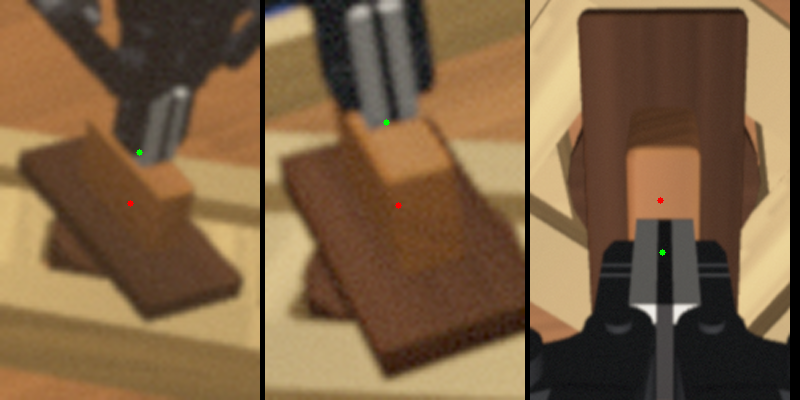

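The pictures put the shut finger tips on or above the handle's top, not at the reported TCP. I'll triangulate them.

Run:
```python
from plant import ctrl
from h import *
A=np.zeros((3,3));b=np.zeros(3);L=[]
for n,uv in(("scene",(472.2,189.8)),("side",(143.3,278.8)),("wrist",(315.5,306))):
    c=ctrl.read_camera(n);d=R.from_quat(c["orientation"]).apply(np.linalg.solve(c["camera_matrix"],[*uv,1]));d/=np.linalg.norm(d)
    M=np.eye(3)-np.outer(d,d);L.append((n,M,np.array(c["xyz"])));print(n,c["xyz"],d)
for sel in((0,1),(0,1,2)):
    x=np.linalg.solve(sum(L[i][1] for i in sel),sum(L[i][1]@L[i][2] for i in sel));print(sel,x,[np.linalg.norm(L[i][1]@(x-L[i][2])).round(4) for i in range(3)])
s=ctrl.get_state();print(s["eef_pos"],s["contact_force"],s["opening"],s["time"])
```

```text
scene [ 1.14282076 -0.33642301  0.69542716] [-0.54479298  0.57718794 -0.6083212 ]
side [0.13810342 0.40645076 0.3557355 ] [ 0.81559815 -0.28882978 -0.50137513]
wrist [0.66778865 0.23515587 0.22565951] [-0.45573133  0.07223137 -0.88718182]
(0, 1) [0.59016597 0.24752332 0.0785837 ] [np.float64(0.0012), np.float64(0.0012), np.float64(0.0019)]
(0, 1, 2) [0.59109969 0.24721834 0.07828499] [np.float64(0.0014), np.float64(0.0013), np.float64(0.0009)]
[0.5854358  0.24910888 0.05448677] [-2.04113151  0.5247856   4.72815769] -0.007185375671997197 4.2
```

In the tool's units: -0.06 m / 0.75 = -0.08, -0.04 m / 0.75 = -0.0533.

nudge_tcp:
  increments: {"dx":[0, 0, 0, 0, 0, 0, 0, 0, 0], "dy":[0, 0, 0, 0, 0, 0, 0, 0, 0], "dz":[0, 0, 0, 0, -0.0533, -0.08, -0.08, -0.08, -0.08], "wx":[0, 0, 0, 0, 0, 0, 0, 0, 0], "wy":[0, 0, 0, 0, 0, 0, 0, 0, 0], "wz":[0, 0, 0, 0, 0, 0, 0, 0, 0], "finger_gap":[1, 1, 1, 1, 1, 0, 0, 0, 0]}

```text
time: 5.32
eef_pos: [0.5839, 0.2486, 0.1119]
tcp_rot: [0.997, -0.079, -0.001, 0.0]
contact_force: [0.6, -0.0, 0.2]
opening: 0.141
finger_force: 0.0
```

Run:
```python
from plant import ctrl
import cv2,numpy as np
from h import *
s=ctrl.get_state();p=s["eef_pos"];print(p,s["opening"])
o=np.zeros((400,800,3),np.uint8)
for i,(n,k) in enumerate((("scene",4),("side",4),("wrist",1.6))):
    c=ctrl.read_camera(n);im=c["pixels"][:,:,::-1].copy()
    for P,col in((p,(0,0,255)),(np.array([.585,.2486,.082]),(0,255,0))):
        q=R.from_quat(c["orientation"]).inv().apply(np.array(P)-c["xyz"]);u=c["camera_matrix"]@q;u=u[:2]/u[2]
        if P is p:
            w=int(130/k);x0,y0=int(u[0])-w,max(0,int(u[1])-int(200/k)); z=cv2.resize(im[y0:y0+int(400/k),x0:x0+2*w],(260,400),interpolation=2);f=260/(2*w)
        cv2.circle(z,(int((u[0]-x0)*f),int((u[1]-y0)*f)),3,col,-1)
    o[:,i*265:i*265+260]=z
cv2.imwrite("pics/e.png",o)
```

```text
[0.58393175 0.24864253 0.11185296] 0.1414897908539946
```

View pics/e.png

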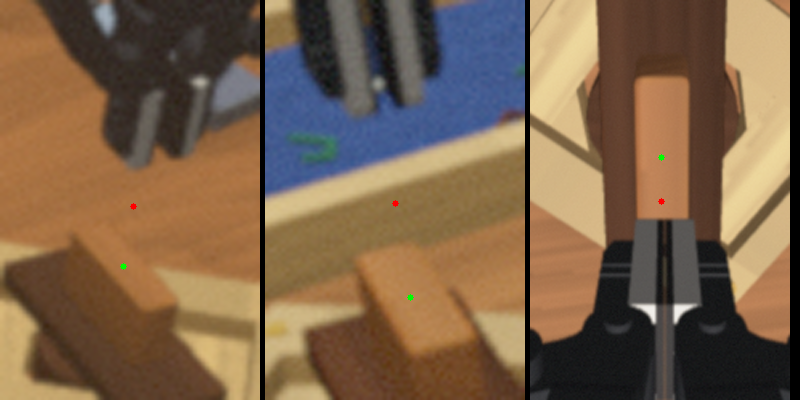

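With the hand raised clear, the tips still sit about 25 mm above the reported TCP. In the side crop they are at (383,105) against the TCP dot at (395,203). The first grasp therefore closed above the handle. I'll reopen, then go about 25 mm deeper while watching the force.

In the tool's units: 0.08 m / 0.75 = 0.1067, 0.06 m / 0.75 = 0.08.

nudge_tcp:
  increments: {"dx":[0, 0, 0, 0, 0, 0, 0, 0, 0], "dy":[0, 0, 0, 0, 0, 0, 0, 0, 0], "dz":[0, 0, 0, 0, 0, 0.0467, 0.08, 0.1067, 0.1067], "wx":[0, 0, 0, 0, 0, 0, 0, 0, 0], "wy":[0, 0, 0, 0, 0, 0, 0, 0, 0], "wz":[0, 0, 0, 0, 0, 0, 0, 0, 0], "finger_gap":[1, 1, 1, 1, 1, 1, 1, 1, 1]}
  grip_force: 40

```text
time: 6.6
eef_pos: [0.5836, 0.2485, 0.0317]
tcp_rot: [0.997, -0.079, -0.002, 0.001]
contact_force: [-0.8, 0.5, -0.2]
opening: 1.003
finger_force: 0.0
```

nudge_tcp:
  increments: {"dx":[0, 0, 0, 0, 0], "dy":[0, 0, 0, 0, 0], "dz":[0, 0, 0, 0, 0], "wx":[0, 0, 0, 0, 0], "wy":[0, 0, 0, 0, 0], "wz":[0, 0, 0, 0, 0], "finger_gap":[0, 0, 0, 0, 0]}
  grip_force: 40

```text
time: 7.22
eef_pos: [0.5856, 0.2492, 0.0345]
tcp_rot: [0.997, -0.079, 0.001, -0.0]
contact_force: [0.6, -0.0, 2.4]
opening: 0.201
finger_force: 42.7
```

Gripped: the opening of 17 mm matches the handle, at 43 N. Next is the turn of +53° in world, which is rz −0.93.

In the tool's units: -0.93 rad / 2 = -0.465.

nudge_tcp:
  increments: {"dx":[0, 0, 0, 0, 0, 0, 0, 0], "dy":[0, 0, 0, 0, 0, 0, 0, 0], "dz":[0, 0, 0, 0, 0, 0, 0, 0], "wx":[0, 0, 0, 0, 0, 0, 0, 0], "wy":[0, 0, 0, 0, 0, 0, 0, 0], "wz":[-0.065, -0.13, -0.2, -0.27, -0.34, -0.41, -0.465, -0.465], "finger_gap":[0, 0, 0, 0, 0, 0, 0, 0]}

```text
time: 8.22
eef_pos: [0.584, 0.2488, 0.0324]
tcp_rot: [0.927, 0.376, -0.001, -0.0]
contact_force: [-0.4, 0.7, -4.1]
opening: 0.2
finger_force: 41.9
```

Run:
```python
from plant import ctrl
import cv2,numpy as np
s=ctrl.get_state();print(s["wrist_torque"],s["qpos"])
a=ctrl.read_camera("scene")["pixels"][150:265,405:525,::-1];b=ctrl.read_camera("side")["pixels"][235:380,60:235,::-1]
o=np.zeros((400,800,3),np.uint8);o[:,:395]=cv2.resize(a,(395,400));o[:,400:]=cv2.resize(b,(400,400));cv2.imwrite("pics/f.png",o)
```

```text
[ 0.18672171 -0.03870794  0.01547239] [2.43016708e-01 3.86862059e-01 1.78600585e+00 3.50701828e-04
 9.70816168e-01 1.04217669e+00]
```

View pics/f.png

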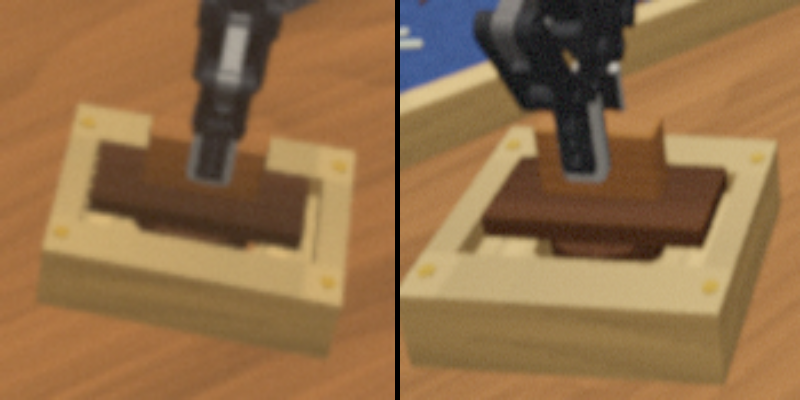

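The caul is now parallel with the pocket (scene crop about (205,190)) and held above it. I'll lower it 12 mm.

In the tool's units: 0.013 m / 0.75 = 0.0173, 0.012 m / 0.75 = 0.016.

nudge_tcp:
  increments: {"dx":[0, 0, 0, 0, 0], "dy":[0, 0, 0, 0, 0], "dz":[0.0067, 0.012, 0.016, 0.0173, 0.0173], "wx":[0, 0, 0, 0, 0], "wy":[0, 0, 0, 0, 0], "wz":[0, 0, 0, 0, 0], "finger_gap":[0, 0, 0, 0, 0]}

```text
time: 8.95
eef_pos: [0.5853, 0.249, 0.0225]
tcp_rot: [0.926, 0.377, -0.0, 0.0]
contact_force: [-4.3, -0.4, 4.8]
opening: 0.2
finger_force: 42.9
```

In the tool's units: -0.15 m / 0.75 = -0.2, -0.14 m / 0.75 = -0.1867.

nudge_tcp:
  increments: {"dx":[0, 0, 0, 0, 0, 0, 0, 0, 0, 0], "dy":[0, 0, 0, 0, 0, 0, 0, 0, 0, 0], "dz":[0, 0, 0, 0, 0, -0.0533, -0.12, -0.1867, -0.2, -0.2], "wx":[0, 0, 0, 0, 0, 0, 0, 0, 0, 0], "wy":[0, 0, 0, 0, 0, 0, 0, 0, 0, 0], "wz":[0, 0, 0, 0, 0, 0, 0, 0, 0, 0], "finger_gap":[0.6, 1, 1, 1, 1, 1, 1, 1, 1, 1]}

```text
time: 10.2
eef_pos: [0.5852, 0.249, 0.171]
tcp_rot: [0.926, 0.377, 0.001, 0.0]
contact_force: [0.2, 0.6, -0.3]
opening: 1.002
finger_force: 0.0
```

Run:
```python
from plant import ctrl
import cv2,numpy as np
a=ctrl.read_camera("scene")["pixels"][150:265,405:525,::-1];b=ctrl.read_camera("side")["pixels"][235:380,60:235,::-1]
o=np.zeros((400,800,3),np.uint8);o[:,:395]=cv2.resize(a,(395,400));o[:,400:]=cv2.resize(b,(400,400));cv2.imwrite("pics/g.png",o)
```

```text
(no output)
```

View pics/g.png

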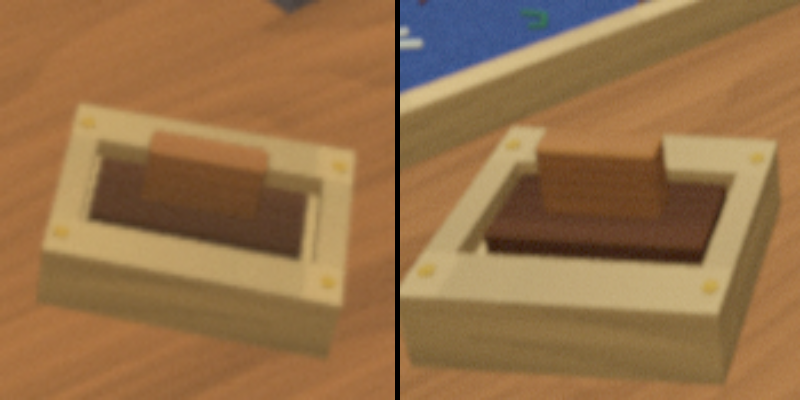

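The caul sits inside the pocket, its plate edges at about scene crop (92,222)–(300,255) and side crop (487,240)–(703,246). I'll check the height numerically: each near edge should be 23 mm from the frame axis if the plate top is at z = 0.036.

Run:
```python
from plant import ctrl
from h import *
import cv2
C=np.array([.5852,.2486]);t=np.radians(44.5);ax=np.array([[np.cos(t),np.sin(t)],[-np.sin(t),np.cos(t)]])
for n in("scene","side"):
    c=ctrl.read_camera(n);g=c["pixels"].astype(int)
    K=c["camera_matrix"];Ri=R.from_quat(c["orientation"]).inv()
    def prj(a,b,z):
        p=np.array([*(C+a*ax[0]+b*ax[1]),z]);u=K@Ri.apply(p-c["xyz"]);return u[:2]/u[2]
    # brightness profile across frame at local x=+-42mm, on plane z=.036, from pocket edge to edge
    for a in(-.042,.042):
        pr=[]
        for b in np.arange(-.040,.0401,.004):
            u=prj(a,b,.036);pr.append(int(cv2.remap(g.sum(2).astype(np.float32),np.float32([[u[0]]]),np.float32([[u[1]]]),1)[0,0]))
        print(n,a,list(zip(range(-40,41,4),pr)))
    pr=[]
    for a in np.arange(-.068,.069,.004):
        u=prj(a,-.015 if n=="scene" else .015,.036);pr.append((int(round(a*1000)),int(g[int(round(u[1])),int(round(u[0]))].sum())))
    print(n,"along",pr)
```

```text
scene -0.042 [(-40, 471), (-36, 461), (-32, 379), (-28, 192), (-24, 177), (-20, 184), (-16, 194), (-12, 188), (-8, 187), (-4, 200), (0, 204), (4, 200), (8, 206), (12, 201), (16, 219), (20, 233), (24, 274), (28, 290), (32, 329), (36, 423), (40, 464)]
scene 0.042 [(-40, 453), (-36, 449), (-32, 369), (-28, 194), (-24, 168), (-20, 180), (-16, 188), (-12, 189), (-8, 189), (-4, 194), (0, 194), (4, 203), (8, 190), (12, 204), (16, 219), (20, 247), (24, 295), (28, 295), (32, 321), (36, 408), (40, 441)]
scene along [(-68, 452), (-64, 462), (-60, 420), (-56, 270), (-52, 199), (-48, 190), (-44, 189), (-40, 191), (-36, 201), (-32, 187), (-28, 196), (-24, 189), (-20, 197), (-16, 183), (-12, 195), (-8, 200), (-4, 181), (0, 205), (4, 204), (8, 187), (12, 199), (16, 195), (20, 190), (24, 181), (28, 191), (32, 182), (36, 181), (40, 198), (44, 204), (48, 195), (52, 256), (56, 484), (60, 417), (64, 461), (68, 462)]
side -0.042 [(-40, 500), (-36, 462), (-32, 337), (-28, 287), (-24, 213), (-20, 189), (-16, 194), (-12, 183), (-8, 205), (-4, 195), (0, 191), (4, 199), (8, 210), (12, 217), (16, 211), (20, 160), (24, 129), (28, 135), (32, 390), (36, 499), (40, 489)]
side 0.042 [(-40, 239), (-36, 203), (-32, 205), (-28, 213), (-24, 211), (-20, 180), (-16, 177), (-12, 179), (-8, 188), (-4, 184), (0, 191), (4, 193), (8, 190), (12, 211), (16, 206), (20, 154), (24, 124), (28, 111), (32, 388), (36, 470), (40, 469)]
side along [(-68, 473), (-64, 476), (-60, 378), (-56, 158), (-52, 197), (-48, 206), (-44, 221), (-40, 213), (-36, 212), (-32, 225), (-28, 220), (-24, 231), (-20, 211), (-16, 207), (-12, 211), (-8, 228), (-4, 217), (0, 215), (4, 193), (8, 212), (12, 224), (16, 220), (20, 218), (24, 204), (28, 211), (32, 212), (36, 208), (40, 202), (44, 207), (48, 191), (52, 207), (56, 281), (60, 318), (64, 476), (68, 470)]
```

In the plane of the rim, both cameras place the plate's edges at about −24 and +21 mm, so it is flush and parallel. Nothing touches it, so I'm handing in.

```bash
python3 -c "
from plant import ctrl
print(ctrl.sign_off())"
```

```text
the job is handed in; nothing more can be done
None
```

The proud caul was turned in place, dropped home flush with its frame's rim and released; the other caul was never approached, and the job was handed in at about 10 s after one missed first grasp.

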